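# Set the dial cap and tip the mixing balls into the pot

## Robot

A 6-joint arm with a two-finger parallel gripper is mounted at the origin on the work surface. World frame = base frame: x ahead of the robot, y to its left, z up, the work surface at z = 0. Lengths are in m, angles in rad, forces in N, time in s.
With the tool pointing down it reaches from about 0.275 to 0.875 m from the base axis. Payload 12.5 kg.
Tool frame: the origin (TCP) lies on the centre line of the jaws, within the pads' length; the fingertips stand r.finger_overhang ahead of it and the grasp point (between the pads) lies 3 mm ahead of it (r.finger_overhang is the distance from the TCP to the fingertips, in m); z points along the fingers, y is the direction in which the jaws open and shut (so a half turn about z gives the same grasp; the last joint's range is limited). The gripper opens to 85 mm and grips with 20 to 120 N. Pads are 22 mm wide; open, the fingers measure 114 mm over their backs; the gripper's body (76 mm by 85 mm) begins 54 mm behind the grasp point. The pads swing forward as they close: fully open they stand 13 mm farther back than shut.
Start: joints at [1.053, 0.351, 1.652, -0, 1.139, -0.085], TCP at [0.231, 0.499, 0.218] pointing down, gripper open.
Joint ranges: [-2.75, 2.75], [-0.79, 2.1], [0.01, 2.65], [-1.57, 4.71], [0.07, 3.14], [-2.87, 2.87]. Speed limits (rad/s): [2.22, 2.22, 2.79, 3.14, 3.14, 3.14].

## Interface

Orientations are given as a unit quaternion [x, y, z, w].
In Python, from cell import r, optics gives the robot as it stands. The module is installed in compiled form; this text tells all that it offers. Calls block until the motion is done:
- r.move_to(position, orientation): joint-space move of the TCP to a pose.
- r.move_linear(position, rot=None, vel=0.15): straight line of the TCP; rot=None keeps the orientation; vel is the mean speed in m/s.
- r.set_joints(angles): joint-space move.
- r.set_gripper(opening, squeeze=None): opening from 0.0 (shut) to 1.0 (fully open); squeeze is the grip in N (None keeps the last); returns when the fingers have stopped.
- r.sleep(seconds).
- r.inverse_kinematics(position, orientation): joint angles nearest the present ones, or None.
- optics.get_image(name): name is "side" or "top" or "wrist"; returns a dict with "pixels" (400x640x3 uint8, red, green, blue), "depth" (400x640 float32, m along the optical axis (not along the pixel's ray), 0 where there is no reading), "fx", "fy", "cx", "cy" (pixels), "D" ([k1, k2, p1, p2, k3] as OpenCV has them; the pictures are not rectified), "camera_from_world" (4x4, takes a point from world to camera coordinates); the wrist camera has in their place "mount" (4x4, takes a point from camera to tool coordinates, whose origin is the TCP and whose axes are the flange's). Camera axes: x right, y down, z forward; pixel columns grow to the right and rows downward; lengths in m; the calibration is good to about 2 mm. A picture is of the moment at which its call begins: read the wrist's pose just before it.
A pose or a line that the arm cannot do raises r.PlanningError and nothing moves.
- r.hand_in(): hands the job in, once; it reports no verdict.
Readings, each from a call of its own:
- r.current_t(): time.
- r.current_q(): joint angles.
- r.current_qvel(): joint speeds.
- r.current_effort(): joint torques, N m.
- r.current_tool_pos(): TCP position.
- r.current_ee_rot(): TCP orientation.
- r.current_contact_force(): force on the tool from outside, world axes, zero at the start.
- r.current_torque(): the same for the moment, N m.
- r.current_opening(): opening from 0.0 (shut) to 1.0 (fully open).
Only numpy, scipy, OpenCV 4.12 (cv2) and the standard library are available. Lean on these libraries where they do the work, as an engineer would, in place of code of your own. Each camera call takes 0.05 s, during which the arm holds its last target.

## Task

Turn the cap of the tipping jar by its bar knob until the hole that just fits the steel balls, the middle one of its three, stands squarely over the pour window. Then swing the jar over by the crank handle at its side so that all five balls run out into the pot, and swing it back onto its rest and let go, with the cap still on that hole. Leave the pot and the other things on the bench standing where they are.

Things in the scene. Friction and masses are not known exactly. Their poses are not given: they have to be found in the camera images.
- trunnion (a point): Middle of the tilt axle of the dispenser: a round clear jar, 108 mm across and 155 mm long, held between two flat steel uprights (outer faces 80 mm either side, tops 213 mm above the bench) on a steel foot plate. It lies 190 mm above the bench. Axes of the fixed stand: z up, y along the axle, -x is the side to which the jar leans and pours.
- jar (a joint): Tilt of the jar about the axle, rad. 0: on its rest, leaning 35 deg from upright to the stand's -x; it grows as the jar tips further that way, to a stop at 1.57 (mouth 35 deg below level). The balls run out one by one beyond about 1.2; at 1.5 all are out in 1 to 2 s. Stiff by friction (0.6 N m, some 5 N at the crank's handle), so it stays wherever it is left.
- lever_grip (a point): Middle of the crank's black round handle, 25 mm thick, 72 mm long along y, free to revolve on its pin. The crank is fixed to the jar on the stand's +y side; this point circles the axle at 115 mm radius, 156 mm to +y of the trunnion point. Jar on its rest: crank 42 deg from upright to the stand's +x; tipping swings it over the top to -x. Its arm is 104 to 112 mm to +y. Axes: the jar's, z to its mouth.
- dial (a joint): Angle of the cap about the jar's own axis, rad, growing anticlockwise seen from outside; stops at 0 and 4.71. Over the pour window stands: at 0 the 34 mm hole, at 1.571 the 25 mm hole, at 3.142 the 12 mm hole, at 4.71 none. The 18 mm balls pass the 25 mm hole freely one by one when it is set within 0.06 rad, and cannot pass the 12 mm one. Stiff by friction (0.1 N m); stays where it is left.
- knob_grip (a point): Grip point on the cap, a white disc 116 mm across on the jar's upper end, by its bar knob 44 mm long, 11 thick, 36 high. On the cap's axis, 13.5 mm below the bar's top, 22.5 mm above the disc. Axes turn with the cap: z outward along the jar (35 deg from upright at rest, so tilt the tool), x along the bar. From outside, the 25 mm hole is 45 deg anticlockwise of +x, the 34 at 135, the 12 at -45.
- window (a point): Pour window, a 38 mm round opening in the fixed metal plate under the cap, on the low side of the jar. This point is under the centre of the 25 mm hole (36.5 mm from the cap's axis) when that is squarely set. A small metal lug on the black collar beside the cap marks the window's side. Axes: those of the jar.
- pot_centre (a point): Centre, half-way up, of the loose aluminium pot, open at the top, 116 mm across, 72 mm tall, wall 3 mm, which stands on the stand's foot plate (8 mm thick) before and below the jar's mouth. The tipped cap clears its rim by about 10 mm.
- ball1_centre (a point): Centre of one of the five equal polished steel balls, 18 mm across, 24 g, that lie on the floor of the jar at the start.
- ball2_centre (a point): Centre of the second steel ball, like the first.
- ball3_centre (a point): Centre of the third steel ball.
- ball4_centre (a point): Centre of the fourth steel ball.
- ball5_centre (a point): Centre of the fifth steel ball.
- cartridge_mid (a point): Point on the axis, 100 mm up, of a loose grey adhesive cartridge, 66 mm across and 204 mm tall, standing on the bench. Bystander.
- transducer_mid (a point): Centre, half-way up, of a loose ultrasonic transducer (waisted metal body, 62 mm across, 88 mm tall) standing on the bench. Bystander.
- wrench_mid (a point): Middle of a loose steel wrench, 190 mm long, lying flat on the bench to the right of the stand. Bystander.
Mind the look-alikes: they are no part of the job. What is shaped like the part that bears pot_centre but yellow is not meant.

How it is judged:
By the outcome, as a careful person would: the job done as asked, in the order asked, and still so for the second after the job is handed in, with the robot touching nothing.
It also fails if it takes over 48 s, if anything falls off the work surface, if the arm or the gripper's body presses on something with over 40 N, if the wrist force passes 120 N, or if a joint passes its speed limit or range.

## Working session

There is one attempt and no reset: what is moved stays moved. The work goes in short steps, each a Python script; the robot and the scene stay as the last script left them, time stands still between calls to the robot, and variables do not carry over. Pictures are saved under pics/ and viewed, and the job is handed in when it is done.

```bash
mkdir -p pics; ls
python3 - <<'E'
from cell import r, optics
import cv2, numpy as np
print(r.current_t(), r.current_q(), r.current_tool_pos(), r.current_ee_rot(), r.finger_overhang)
for n in ["side","top","wrist"]:
    d=optics.get_image(n)
    cv2.imwrite(f"pics/{n}0.png",d["pixels"][:,:,::-1])
    np.savez(f"pics/{n}0.npz",**d)
    print(n,d["fx"],d["fy"],d["cx"],d["cy"],d["D"],d.get("camera_from_world",d.get("mount")))
E
```

```text
pics
0.0 [ 1.05341185e+00  3.51234830e-01  1.65245340e+00 -2.46250212e-05
  1.13906081e+00 -8.46163185e-02] [0.23047859 0.49899322 0.21734805] [ 2.14694363e-01  9.76681113e-01 -5.55510607e-04 -1.60742622e-04] 0.022
side 515.3210548124206 515.3210548124206 320.4366243634794 201.00015842546276 [-0.09394407  0.          0.          0.          0.        ] [[ 0.92554403 -0.3784305  -0.01259381 -0.49633406]
 [-0.28642693 -0.67799822 -0.67696235  0.25160397]
 [ 0.24764462  0.63016567 -0.73590989  1.52762338]
 [ 0.          0.          0.          1.        ]]
top 396.5211113885499 396.5211113885499 321.2986745336932 195.70339509342858 [-0.09108761  0.          0.          0.          0.        ] [[-0.01049186 -0.99993431 -0.00461421 -0.02409621]
 [-0.98499867  0.01112978 -0.17220263  0.54149001]
 [ 0.17224268  0.00273826 -0.98505074  1.06139253]
 [ 0.          0.          0.          1.        ]]
wrist 323.5259512455917 323.5259512455917 317.40010928772796 203.96439967298124 [0.0131856 0.        0.        0.        0.       ] [[ 4.41423658e-04 -9.64085939e-01 -2.65590110e-01  6.76409830e-02]
 [ 9.99999868e-01  3.56066098e-04  3.69536657e-04  1.23044265e-03]
 [-2.61697461e-04 -2.65590238e-01  9.64085970e-01 -1.55255910e-01]
 [ 0.00000000e+00  0.00000000e+00  0.00000000e+00  1.00000000e+00]]
```

View pics/side0.png

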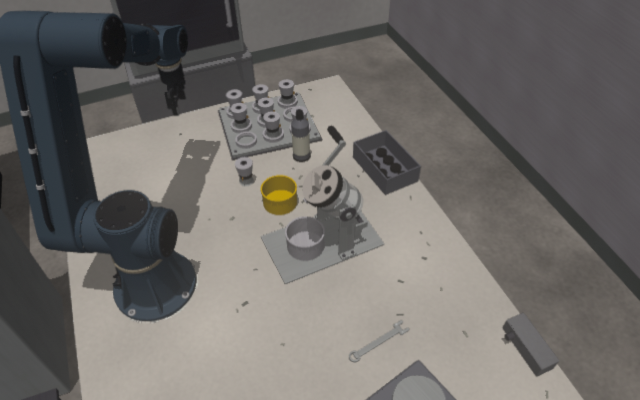

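View pics/top0.png

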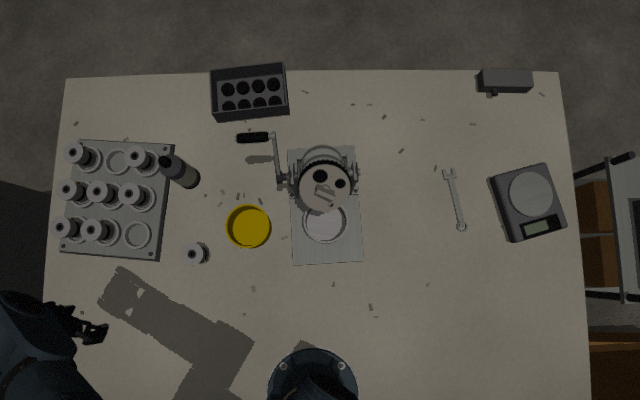

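View pics/wrist0.png

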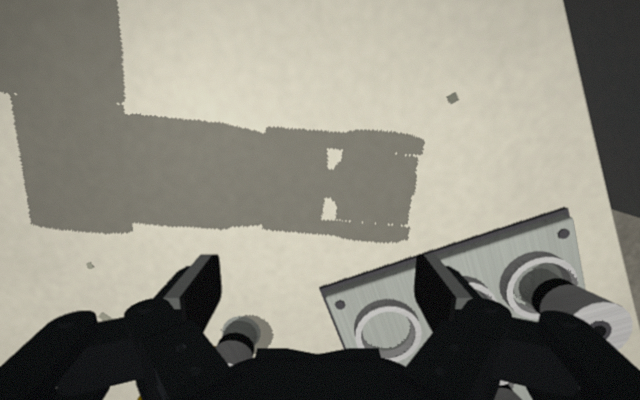

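The top view shows the dispenser around (325,185), with the crank handle at (252,137) to its left and the real pot at (324,224). The pour side faces the robot. Next I'll zoom in and measure.

```bash
cat > h.py <<'E'
import numpy as np, cv2
from scipy.spatial.transform import Rotation as R
def K(d): return np.array([[d["fx"],0,d["cx"]],[0,d["fy"],d["cy"]],[0,0,1.]])
def rays(d,uv):
    uv=np.asarray(uv,float).reshape(-1,1,2)
    n=cv2.undistortPoints(uv,K(d),np.asarray(d["D"],float)).reshape(-1,2)
    return np.c_[n,np.ones(len(n))]
def wfc(d,tool=None):
    if "camera_from_world" in d: return np.linalg.inv(d["camera_from_world"])
    return tool@d["mount"]
def deproj(d,uv,tool=None,dep=None):
    n=rays(d,uv)
    if dep is None:
        p=np.round(np.asarray(uv)).astype(int).reshape(-1,2); dep=d["depth"][p[:,1],p[:,0]]
    P=n*np.reshape(dep,(-1,1)); T=wfc(d,tool)
    return P@T[:3,:3].T+T[:3,3]
def onplane(d,uv,n0,p0,tool=None):
    n=rays(d,uv);T=wfc(d,tool);D=n@T[:3,:3].T;o=T[:3,3]
    t=((p0-o)@n0)/(D@n0); return o+D*t[:,None]
def toolT(r):
    T=np.eye(4);T[:3,:3]=R.from_quat(r.current_ee_rot()).as_matrix();T[:3,3]=r.current_tool_pos();return T
def proj(d,P,tool=None):
    P=np.asarray(P,float).reshape(-1,3);T=np.linalg.inv(wfc(d,tool));C=P@T[:3,:3].T+T[:3,3]
    return cv2.projectPoints(C,np.zeros(3),np.zeros(3),K(d),np.asarray(d["D"],float))[0].reshape(-1,2)
E
python3 - <<'E'
from h import *
for n,(a,b,c,e) in dict(top=(225,120,370,275),side=(250,110,400,270)).items():
    d=dict(np.load(f"pics/{n}0.npz"));im=d["pixels"][b:e,a:c,::-1]
    cv2.imwrite(f"pics/{n}0z.png",cv2.resize(im,None,fx=3.7,fy=3.7,interpolation=cv2.INTER_CUBIC))
d=dict(np.load("pics/top0.npz"))
# foot plate corners, pot rim, handle
uv=[(290,149),(355,146),(363,263),(293,265),(324,224),(252,137),(240,139),(266,135),(323,185),(280,160),(284,185)]
print(np.round(deproj(d,uv),4)); 
print(np.round(onplane(d,uv[:4],np.array([0,0,1.]),np.array([0,0,.008])),4))
E
```

```text
[[ 6.908e-01  6.170e-02  3.600e-03]
 [ 6.983e-01 -1.319e-01  2.100e-03]
 [ 3.541e-01 -1.463e-01 -6.000e-04]
 [ 3.506e-01  5.170e-02  1.110e-02]
 [ 4.654e-01 -3.670e-02  1.190e-02]
 [ 6.346e-01  1.237e-01  2.885e-01]
 [ 6.299e-01  1.504e-01  2.901e-01]
 [ 6.394e-01  9.240e-02  2.869e-01]
 [ 5.250e-01 -3.470e-02  2.768e-01]
 [ 6.579e-01  9.140e-02  1.900e-03]
 [ 5.812e-01  7.860e-02  6.200e-03]]
[[ 0.6895  0.0614  0.008 ]
 [ 0.6965 -0.1314  0.008 ]
 [ 0.354  -0.1455  0.008 ]
 [ 0.3506  0.052   0.008 ]]
```

View pics/top0z.png

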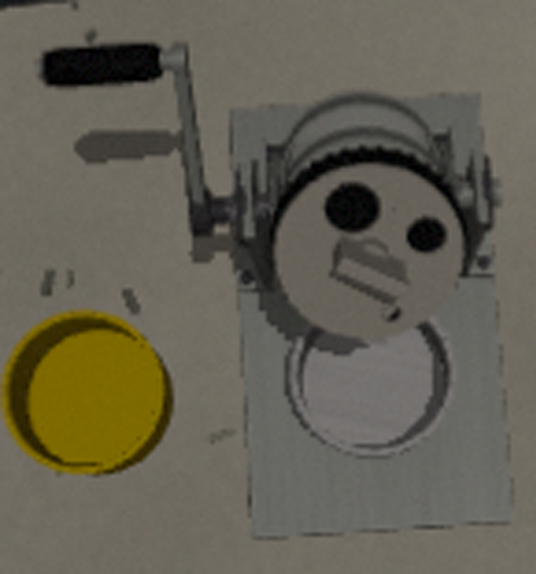

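View pics/side0z.png

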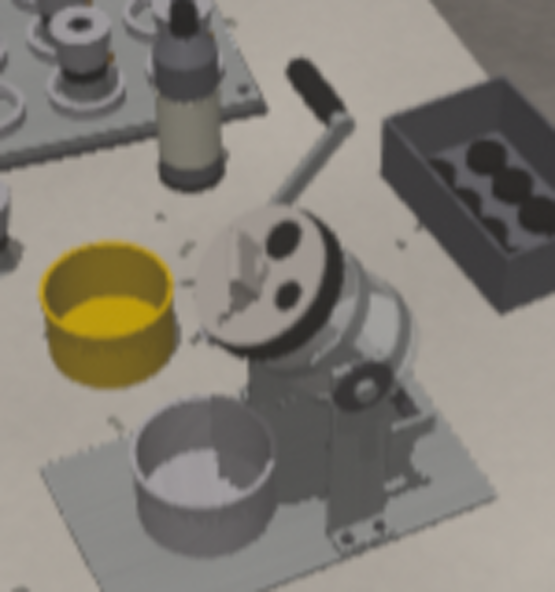

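```bash
cat > m1.py <<'E'
from h import *
out={}
for n,seed in dict(top=(300,160,352,214),side=(303,165,340,208)).items():
    d=dict(np.load(f"pics/{n}0.npz"))
    a,b,c,e=seed
    vv,uu=np.mgrid[b:e,a:c]; uv=np.c_[uu.ravel(),vv.ravel()].astype(float)
    px=d["pixels"][vv.ravel(),uu.ravel()].astype(int)
    P=deproj(d,uv)
    ok=(px.min(1)>85)&(P[:,2]>.2)&(P[:,2]<.34)
    uv,P=uv[ok],P[ok]
    rng=np.random.default_rng(0);best=None
    for _ in range(400):
        i=rng.choice(len(P),3,False); nn=np.cross(P[i[1]]-P[i[0]],P[i[2]]-P[i[0]]);nn/=np.linalg.norm(nn)+1e-12
        if nn[2]<0: nn=-nn
        if abs(np.degrees(np.arccos(nn[2]))-35)>8: continue
        m=abs((P-P[i[0]])@nn)<.003
        if best is None or m.sum()>best.sum(): best=m
    Q=P[best];c0=Q.mean(0);nn=np.linalg.svd(Q-c0)[2][2];nn*=np.sign(nn[2])
    print(n,len(P),best.sum(),"n",nn.round(4),"tilt",np.degrees(np.arccos(nn[2])),"yaw",np.degrees(np.arctan2(-nn[1],-nn[0])))
    hull=cv2.convexHull(uv[best].astype(np.float32)).reshape(-1,2)
    H=onplane(d,hull,nn,c0)
    ex=np.cross([0,1,0],nn);ex/=np.linalg.norm(ex);ey=np.cross(nn,ex)
    xy=np.c_[(H-c0)@ex,(H-c0)@ey]
    A=np.c_[2*xy,np.ones(len(xy))];s=np.linalg.lstsq(A,(xy**2).sum(1),rcond=None)[0]
    print(" centre",(c0+s[0]*ex+s[1]*ey).round(4),"rad",np.sqrt(s[2]+s[0]**2+s[1]**2))
E
python3 m1.py
```

```text
top 1244 1096 n [-0.5753 -0.035   0.8172] tilt 35.19774898396305 yaw 3.4834470371449937
 centre [ 0.5197 -0.0376  0.2627] rad 0.05630494165935704
side 1008 559 n [-0.5809 -0.0383  0.8131] tilt 35.600097019066844 yaw 3.774595371770961
 centre [ 0.5205 -0.0393  0.2612] rad 0.057509407289278745
```

```bash
cat >> h.py <<'E'
def frame(yaw,tilt=np.radians(35)):
    # jar frame: z outward, y along axle
    return (R.from_euler('z',yaw)*R.from_euler('y',-tilt)).as_matrix()
E
python3 - <<'E'
from h import *
from cell import r
d=dict(np.load("pics/top0.npz"))
C=np.array([.520,-.0383,.262]); yaw=np.radians(3.3); F=frame(yaw); print(F[:,2])
z=np.array([(352,208),(427,233),(393,313)])/3.7+[225,120]-0.36
P=onplane(d,z,F[:,2],C)
L=(P-C)@F; print(L.round(4)); a=np.degrees(np.arctan2(L[:,1],L[:,0])); print(a, "rad",np.hypot(L[:,0],L[:,1]))
# window dir = -x jar (180deg). bar +x angle
bar=np.array([a[0]-135,a[1]-45,a[2]+45]); print("bar",bar)
# dial=pi/2 when 25 at 180 -> bar=135 ; dial = pi/2 + (bar-135)
print("dial", np.pi/2+np.radians((bar-135)%360))
from itertools import product
G=C+F[:,2]*.0225
ba=np.radians(bar.mean())
for k in range(2):
    xb=F@np.array([np.cos(ba+k*np.pi),np.sin(ba+k*np.pi),0]); zt=-F[:,2]; 
    Rt=np.c_[xb,np.cross(zt,xb),zt]
    for off in (.14,.12,.0):
        q=r.inverse_kinematics(G-zt*off-zt*.003,R.from_matrix(Rt).as_quat()); print(k,off,None if q is None else np.round(q,3))
E
```

```text
[-0.57262534 -0.03301737  0.81915204]
[[ 0.0314  0.0091 -0.    ]
 [ 0.0118 -0.0352 -0.    ]
 [-0.0406 -0.0121 -0.    ]]
[  16.16129194  -71.45274281 -163.43683059] rad [0.03270625 0.03716175 0.04231047]
bar [-118.83870806 -116.45274281 -118.43683059]
dial [3.42366041 3.46530336 3.43067449]
0 0.14 None
0 0.12 None
0 0.0 None
1 0.14 [-0.369 -0.341  2.031  0.306  0.907 -0.061]
1 0.12 [-0.352 -0.305  2.046  0.308  0.853 -0.061]
1 0.0 [-0.272 -0.053  2.093  0.366  0.546 -0.103]
```

Run:
```python
from h import *
from cell import r, optics
C=np.array([.520,-.0383,.262]); F=frame(np.radians(3.3)); zt=-F[:,2]; ba=np.radians(-118+180)
xb=F@np.array([np.cos(ba),np.sin(ba),0]);Rt=np.c_[xb,np.cross(zt,xb),zt]
q=np.array(r.inverse_kinematics(C-zt*(.0225+.143),R.from_matrix(Rt).as_quat()))
q1=q.copy();q1[0]=r.current_q()[0]-.3
r.set_joints(q1);print(r.current_t(),r.current_tool_pos())
r.set_joints(q);print(r.current_t(),r.current_tool_pos(),r.current_contact_force())
T=toolT(r);d=optics.get_image("wrist");np.savez("pics/w1.npz",T=T,**d)
cv2.imwrite("pics/w1.png",d["pixels"][:,:,::-1])
```

```text
1.075 [0.2239869  0.36452031 0.39720291]
2.675 [ 0.42537834 -0.04312844  0.39738294] [-0.07673642  1.51156601  0.64162599]
```

View pics/w1.png

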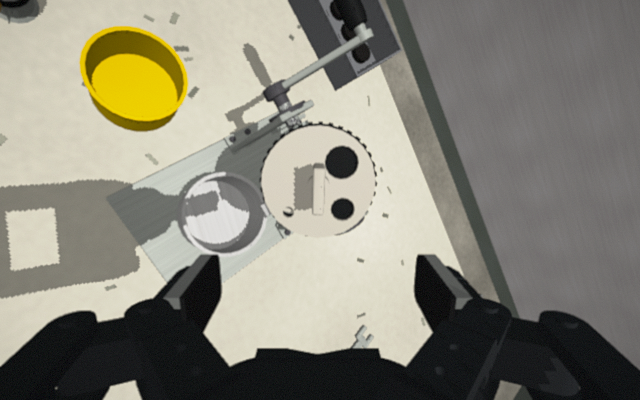

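The wrist view faces the cap. The disc centre is near (319,180), the bar (318,190) stands vertical in the image, and the holes are at (342,162) for the 34 mm, (343,208) for the 25 mm and (288,211) for the 12 mm. I'll refine these.

```bash
cat > m2.py <<'E'
import sys
from h import *
def measure(f,box,yaw0=None):
    d=dict(np.load(f));T=d.pop("T");a,b,c,e=box
    vv,uu=np.mgrid[b:e,a:c]; uv=np.c_[uu.ravel(),vv.ravel()].astype(float)
    px=d["pixels"][vv.ravel(),uu.ravel()].astype(int);P=deproj(d,uv,T)
    C=np.array([.520,-.0383,.262]);F=frame(np.radians(3.3))
    L=(P-C)@F
    m=(px.min(1)>120)&(abs(L[:,2])<.006)&(np.hypot(L[:,0],L[:,1])<.064)
    for _ in range(3):
        Q=P[m];c0=Q.mean(0);nn=np.linalg.svd(Q-c0)[2][2];nn*=np.sign(nn[2])
        m&=abs((P-c0)@nn)<.002
    tilt=np.degrees(np.arccos(nn[2]));yaw=np.degrees(np.arctan2(-nn[1],-nn[0]))
    print("n",nn.round(4),"tilt %.2f yaw %.2f"%(tilt,yaw),m.sum())
    img=np.zeros(d["depth"].shape,np.uint8);q=uv[m].astype(int);img[q[:,1],q[:,0]]=255
    hull=cv2.convexHull(uv[m].astype(np.float32)).reshape(-1,2);H=onplane(d,hull,nn,c0,T)
    ex=np.cross([0,1,0],nn);ex/=np.linalg.norm(ex);ey=np.cross(nn,ex)
    xy=np.c_[(H-c0)@ex,(H-c0)@ey];s=np.linalg.lstsq(np.c_[2*xy,np.ones(len(xy))],(xy**2).sum(1),rcond=None)[0]
    C=c0+s[0]*ex+s[1]*ey;print("centre",C.round(4),"rad %.4f"%np.sqrt(s[2]+s[0]**2+s[1]**2))
    F=frame(np.radians(yaw if yaw0 is None else yaw0),np.radians(tilt))
    dark=((d["pixels"].max(2)<60)*255).astype(np.uint8)
    n,lab,st,ce=cv2.connectedComponentsWithStats(dark)
    for i in range(1,n):
        if st[i,4]<30 : continue
        p=onplane(d,ce[i][None],nn,C,T)[0];l=(p-C)@F;rr=np.hypot(l[0],l[1])
        if rr<.05:
            print("hole",ce[i].round(1),st[i,4],"r %.4f ang %.2f"%(rr,np.degrees(np.arctan2(l[1],l[0]))))
    return d,T,C,nn,F
if __name__=="__main__": measure("pics/w1.npz",(240,100,400,255))
E
python3 m2.py
python3 - <<'E'
import cv2
im=cv2.imread("pics/w1.png")[60:260,180:400];cv2.imwrite("pics/w1z.png",cv2.resize(im,None,fx=3,fy=3,interpolation=cv2.INTER_CUBIC)[:600])
E
```

```text
n [-0.5727 -0.0324  0.8191] tilt 35.00 yaw 3.24 7684
centre [ 0.521  -0.0362  0.2609] rad 0.0576
hole [341.2 161.9] 762 r 0.0317 ang 15.42
hole [342.1 208.6] 336 r 0.0366 ang -74.72
```

View pics/w1z.png

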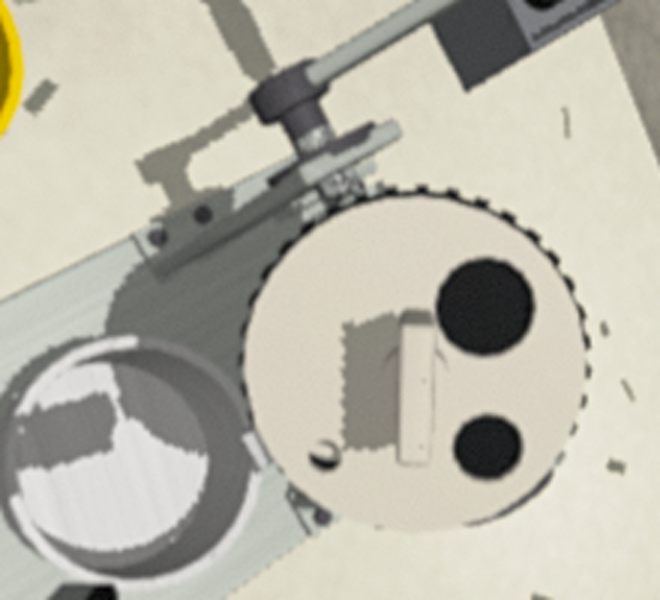

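Run:
```python
from m2 import *
d,T,C,nn,F=measure("pics/w1.npz",(240,100,400,255))
l=[180+257/3-.3,60+450/3-.3]
for h in (0,-.008,-.015):
    p=(onplane(d,[l],nn,C+h*nn,T)[0]-C)@F;print("lug",p.round(4),np.degrees(np.arctan2(p[1],p[0])))
print((deproj(d,[l],T)-C)@F)
# bar long edges: direction of bar top pixels
im=d["pixels"]
# foot plate left edge (z pic): (0,302)->(140,235)
e=np.array([(0,302),(140,235)])/3+[180,60]
P=onplane(d,e,np.array([0,0,1.]),np.array([0,0,.008]),T);v=P[1]-P[0];print(P,"yaw",np.degrees(np.arctan2(v[1],v[0])))
# top cam edges: sub-pixel by Canny on foot plate sides
t=dict(np.load("pics/top0.npz"))
# trunnion
tr=C-F[:,2]*((C[2]-.19)/F[2,2]);print("trunnion",tr)
hd=np.array([(252,137)]);
S=R.from_euler('z',np.arctan2(-nn[1],-nn[0])).as_matrix()
print("handle pred",tr+S@np.array([.115*np.sin(np.radians(42)),.156,.115*np.cos(np.radians(42))]))
# measured handle: dark points near
vv,uu=np.mgrid[125:148,230:275];uv=np.c_[uu.ravel(),vv.ravel()].astype(float)
P=deproj(t,uv);m=(t["pixels"][vv.ravel(),uu.ravel()].max(1)<45)&(P[:,2]>.24)&(P[:,2]<.31)
Q=P[m];print("handle",Q.mean(0),Q.min(0),Q.max(0),m.sum()); w=np.linalg.svd(Q-Q.mean(0))[2][0];print(w, np.degrees(np.arctan2(-w[0]*np.sign(w[1]),abs(w[1]))))
```

```text
n [-0.5727 -0.0324  0.8191] tilt 35.00 yaw 3.24 7684
centre [ 0.521  -0.0362  0.2609] rad 0.0576
hole [341.2 161.9] 762 r 0.0317 ang 15.42
hole [342.1 208.6] 336 r 0.0366 ang -74.72
lug [-0.0613  0.0009  0.    ] 179.1563526500075
lug [-0.0636 -0.0005 -0.008 ] -179.5145219314094
lug [-0.0656 -0.0018 -0.015 ] -178.42820669433422
[[-0.06354899 -0.00051587 -0.00787279]]
[[0.46263223 0.05906587 0.008     ]
 [0.54591633 0.06232578 0.008     ]] yaw 2.241529032250795
trunnion [ 0.57056495 -0.03336771  0.19      ]
handle pred [0.63858405 0.12672823 0.27546165]
handle [0.63524768 0.12354303 0.28589922] [0.62500781 0.08857797 0.27146096] [0.65026484 0.15892833 0.29246175] 303
[-0.051138    0.99868979 -0.00189993] 2.9312755779989588
```

```bash
cat > s2.py <<'E'
from m2 import *
from cell import r, optics
C=np.array([.5208,-.0366,.261]);F=frame(np.radians(3.15));zt=-F[:,2]
def Rt(deg):
    a=np.radians(deg);xb=F@np.array([np.cos(a),np.sin(a),0]);return R.from_matrix(np.c_[xb,np.cross(zt,xb),zt]).as_quat()
A0=-119.6+180; G=C-zt*(.0225+.003+.002)
E
python3 - <<'E'
from s2 import *
q0=r.inverse_kinematics(G,Rt(A0));q1=r.inverse_kinematics(G,Rt(A0-10));print(np.round(q0,3),np.round(q1,3))
r.move_linear(G,Rt(A0),vel=.12);print(r.current_t(),r.current_tool_pos()-G,r.current_contact_force())
r.set_gripper(0,60);print(r.current_t(),r.current_opening(),r.current_contact_force(),r.current_torque())
for n in["top","wrist"]:
    d=optics.get_image(n);cv2.imwrite(f"pics/{n}2.png",d["pixels"][:,:,::-1])
print(r.current_q())
E
```

```text
[-0.267 -0.055  2.094  0.357  0.545 -0.059] [-0.267 -0.055  2.094  0.357  0.545  0.116]
4.0333 [ 3.21105895e-06 -5.44503272e-05  5.86239457e-04] [-0.49275145 -0.23287796  0.60991908]
4.8 0.001478697544027919 [ 0.78383318 -0.53518704  0.06970053] [-0.03052765  0.29952705 -0.01964078]
[-0.26672969 -0.05492602  2.09359897  0.35731869  0.54502306 -0.05892906]
```

View pics/wrist2.png

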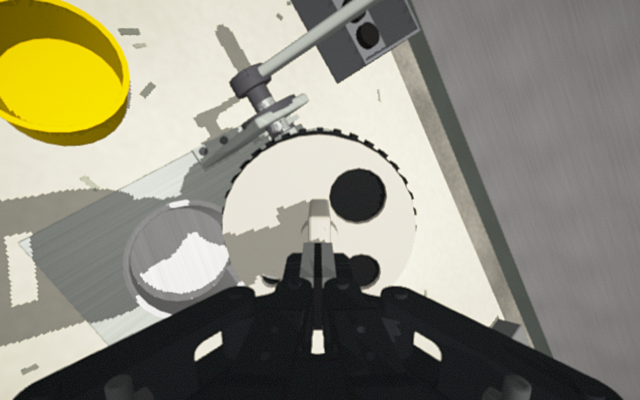

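Run:
```python
from s2 import *
T=toolT(r);d=optics.get_image("wrist");np.savez("pics/w2.npz",T=T,**d)
print(T[:3,3],G, T[:3,2],zt)
for n,l in dict(tcp=(0,0,0),tip=(0,0,.022),grasp=(0,0,.003)).items(): print(n,proj(d,T[:3,3]+T[:3,:3]@l,T))
print("disc C",proj(d,C,T),"knobtop",proj(d,C-zt*.036,T))
measure("pics/w2.npz",(200,120,430,290))
uv=[(318,205),(318,215),(318,232),(318,245),(318,262),(300,270),(330,270)]
P=deproj(d,uv,T);print(((P-C)@F).round(4));print(((P-T[:3,3])@T[:3,:3]).round(4))
im=d["pixels"][180:320,240:400,::-1];cv2.imwrite("pics/w2z.png",cv2.resize(im,None,fx=4,fy=4,interpolation=cv2.INTER_CUBIC))
```

```text
[ 0.50506393 -0.03748506  0.28352706] [ 0.50505048 -0.03746675  0.28352668] [ 0.57272278  0.03148685 -0.81914418] [ 0.57270982  0.03151813 -0.81915204]
tcp [[319.04549416 251.44226893]]
tip [[318.88583746 236.09730815]]
grasp [[319.02137706 249.12474076]]
disc C [[318.81948157 232.77055817]] knobtop [[319.08177636 258.45091606]]
n [-0.5721 -0.0318  0.8196] tilt 34.96 yaw 3.18 17254
centre [ 0.521  -0.0363  0.261 ] rad 0.0576
hole [357.3 195. ] 2224 r 0.0321 ang 16.17
[[ 0.0105  0.0195  0.0171]
 [ 0.0102  0.0191  0.0336]
 [ 0.0063  0.0121  0.0354]
 [ 0.0055  0.0109  0.0481]
 [ 0.0054  0.0106  0.0648]
 [-0.0031  0.0105  0.0633]
 [ 0.0094  0.0087  0.0723]]
[[ 0.0221 -0.0005  0.0104]
 [ 0.0217 -0.0006 -0.0061]
 [ 0.0137 -0.0006 -0.0079]
 [ 0.0122 -0.0006 -0.0206]
 [ 0.0119 -0.0006 -0.0373]
 [ 0.0077 -0.0079 -0.0359]
 [ 0.0122  0.0039 -0.0448]]
```

View pics/w2z.png

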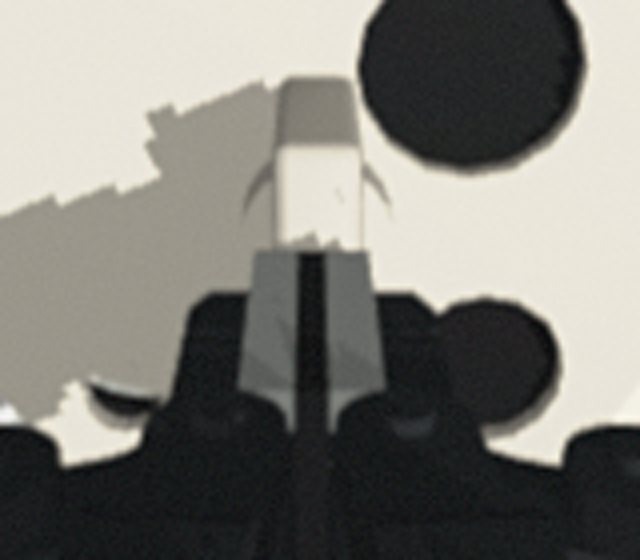

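View pics/top2.png

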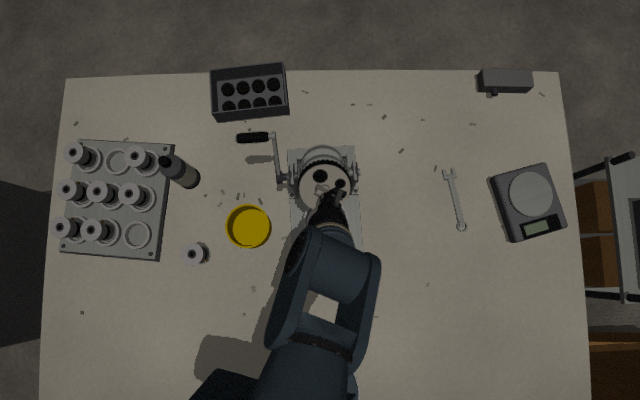

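Run:
```python
from s2 import *
d=dict(np.load("pics/w2.npz"));T=d.pop("T")
for u in (306,311,318,325,330):
    uv=[(u,v) for v in range(196,282,4)];P=(deproj(d,uv,T)-T[:3,3])@T[:3,:3]
    print(u);print("\n".join("%d %s %s"%(a[1],(p*1000).round(1),d["pixels"][a[1],a[0]]) for a,p in zip(uv,P)))
```

```text
306
196 [22.9 -7.5 26.7] [234 230 218]
200 [20.  -7.6 28.9] [231 228 213]
204 [17.9 -7.6 27.5] [154 149 139]
208 [15.3 -7.6 28.1] [155 151 140]
212 [13.1 -7.6 27.2] [156 151 139]
216 [10.4 -7.6 28.1] [155 151 137]
220 [ 7.9 -7.7 27.9] [142 137 127]
224 [ 8.1 -7.4 20.1] [109 108  99]
228 [ 6.6 -7.3 17.5] [156 151 140]
232 [ 4.2 -7.3 17.6] [155 151 141]
236 [ 1.3 -7.4 18.9] [155 151 138]
240 [-0.5 -7.4 17.1] [155 153 140]
244 [ 12.5  -5.9 -20.3] [102 105 101]
248 [ 12.1  -5.8 -23.8] [104 104 102]
252 [ 12.4  -5.7 -28.6] [107 108 103]
256 [ 12.1  -5.5 -32. ] [105 106 105]
260 [ 11.8  -5.4 -35.4] [103 106 103]
264 [ 11.9  -5.3 -39.1] [107 108 104]
268 [ 12.4  -5.1 -43.6] [104 107 102]
272 [ 11.9  -5.1 -45.9] [92 93 90]
276 [ 11.4  -5.  -47.9] [95 95 93]
280 [ 13.1  -4.8 -54. ] [34 36 38]
311
196 [22.9 -4.6 27. ] [235 231 219]
200 [21.6 -4.5 22.8] [144 139 128]
204 [21.9 -4.3 13.2] [115 112 104]
208 [21.8 -4.2  5.8] [118 116 107]
212 [21.6 -4.  -0.9] [123 120 111]
216 [21.7 -3.9 -7.7] [163 158 146]
220 [20.1 -3.9 -8.8] [222 216 201]
224 [18.1 -3.9 -8.9] [222 216 200]
228 [15.8 -3.9 -8.2] 
[... 2150 characters left out ...]
 [150 146 135]
208 [15.6  6.5 27.2] [237 233 216]
212 [13.2  6.5 27. ] [229 226 207]
216 [20.2  5.4 -3.1] [206 200 183]
220 [19.4  5.2 -6.9] [198 192 176]
224 [17.7  5.2 -7.9] [187 181 166]
228 [15.2  5.3 -6.6] [208 201 185]
232 [13.4  5.3 -7.3] [214 209 190]
236 [11.2  5.3 -7. ] [213 205 189]
240 [ 8.9  5.4 -6.3] [215 208 192]
244 [ 12.1   4.8 -19.3] [ 99 101  98]
248 [ 12.6   4.6 -24.9] [102 104 100]
252 [ 12.1   4.5 -28. ] [101 105 100]
256 [ 12.1   4.4 -32.1] [105 105 101]
260 [ 12.5   4.2 -36.8] [101 105 101]
264 [ 11.9   4.1 -39.1] [105 106 103]
268 [ 11.8   4.  -42.4] [103 106 102]
272 [ 12.3   3.8 -46.6] [92 93 91]
276 [ 11.7   3.8 -48.5] [94 96 94]
280 [ 13.1   3.5 -54. ] [23 26 25]
```

The jaws shut on nothing. The wrist depth puts the fingertips about 18 mm behind the nominal TCP, which contradicts the stated overhang of 22 mm ahead. I'll cross-check with the side camera.

Run:
```python
from s2 import *
T=toolT(r)
d=optics.get_image("side");np.savez("pics/s3.npz",T=T,**d)
for z in (-.1,-.054,-.018,0,.022):print(z,proj(d,T[:3,3]+T[:3,:3]@[0,0,z]).round(1))
print("knob top",proj(d,C+F[:,2]*.036),"discC",proj(d,C))
im=d["pixels"][110:250,240:400,::-1];cv2.imwrite("pics/s3z.png",cv2.resize(im,None,fx=4,fy=4,interpolation=cv2.INTER_CUBIC))
d=optics.get_image("top");np.savez("pics/t3.npz",T=T,**d)
for z in (-.1,-.054,-.018,0,.022):print(z,proj(d,T[:3,3]+T[:3,:3]@[0,0,z]).round(1))
im=d["pixels"][150:250,270:380,::-1];cv2.imwrite("pics/t3z.png",cv2.resize(im,None,fx=5,fy=5,interpolation=cv2.INTER_CUBIC))
```

```text
-0.1 [[293.2 164. ]]
-0.054 [[302.9 171.3]]
-0.018 [[310.3 176.8]]
0 [[313.8 179.4]]
0.022 [[318.  182.6]]
knob top [[312.13906499 178.1431558 ]] discC [[319.09716797 183.32749368]]
-0.1 [[326.5 214.6]]
-0.054 [[325.4 204.2]]
-0.018 [[324.7 196.8]]
0 [[324.4 193.3]]
0.022 [[324.  189.2]]
```

View pics/s3z.png

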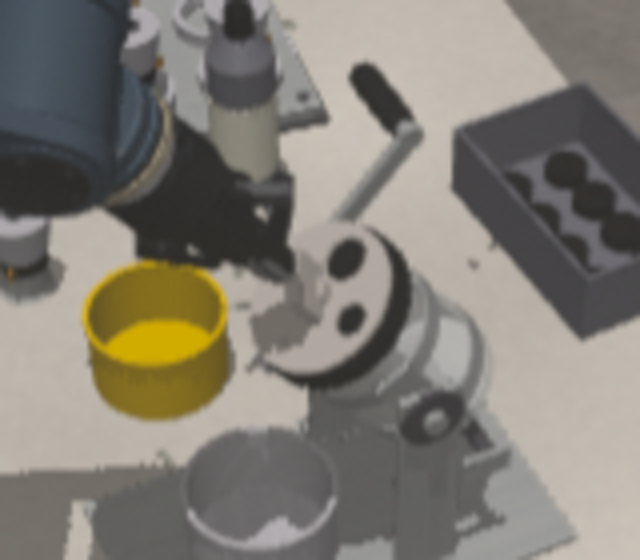

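View pics/t3z.png

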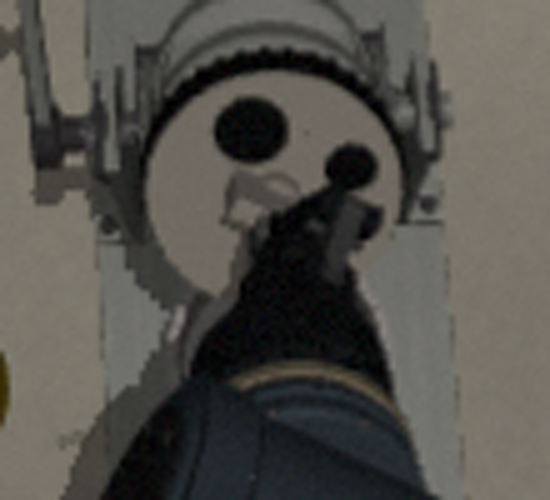

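Both views agree: the fingertips end about 40 mm short of where the nominal tool frame puts them. I'll apply a 40 mm tool correction along the tool z axis, reopen, and advance while watching the force.

```bash
echo 'OFF=.040' >> s2.py
python3 - <<'E'
from s2 import *
r.set_gripper(1.0);print(r.current_t())
for o in (.02,.03,.040):
    try: r.move_linear(G+zt*o,Rt(A0),vel=.08)
    except Exception as e: print(o,e);break
    f=np.array(r.current_contact_force());print(o,r.current_t(),f.round(1))
    if np.linalg.norm(f)>8: break
T=toolT(r);d=optics.get_image("wrist");np.savez("pics/w4.npz",T=T,**d);cv2.imwrite("pics/w4.png",d["pixels"][:,:,::-1])
print(r.current_q())
E
```

```text
5.8333
0.02 6.2333 [ 0.4 -0.   0.9]
0.03 6.5083 [-0.6 -0.6 -0.7]
0.04 6.7833 [0.1 0.2 0. ]
[-0.24702955  0.03863174  2.09141193  0.39968304  0.45403342 -0.09608127]
```

View pics/w4.png

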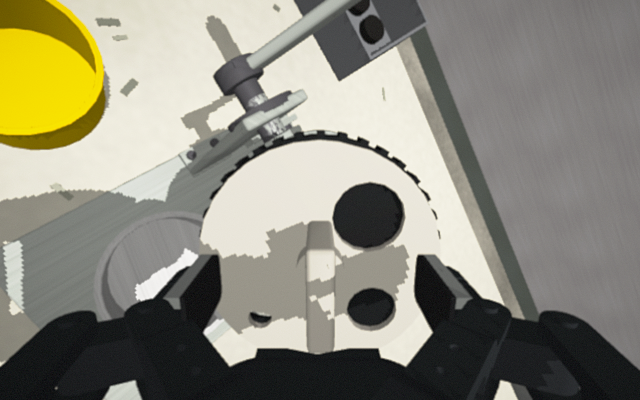

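Run:
```python
from s2 import *
r.set_gripper(0,60);print(r.current_t(),r.current_opening(),np.round(r.current_contact_force(),1),np.round(r.current_torque(),2))
if .08<r.current_opening()<.2:
    q=np.array(r.current_q());
    for dd in (35,70,105.4):
        p=q.copy();p[5]+=np.radians(dd);r.set_joints(p)
        f=np.array(r.current_contact_force());print(dd,r.current_t(),f.round(1),np.round(r.current_torque(),2))
        if np.linalg.norm(f)>30:break
    T=toolT(r);x=F.T@T[:3,0];print("tool ang",np.degrees(np.arctan2(x[1],x[0])))
T=toolT(r);d=optics.get_image("wrist");np.savez("pics/w5.npz",T=T,**d);cv2.imwrite("pics/w5.png",d["pixels"][:,:,::-1])
```

```text
7.5 0.11976321576637357 [-3.6 -3.3  5. ] [-0.39  0.28 -0.14]
35 8.1333 [ 1.6 -6.2  2.1] [-0.48  0.04 -0.48]
70 8.7667 [  1.2 -12.2   0.4] [-1.29  0.17 -1.03]
105.4 9.4083 [ -2.7 -20.4  -0. ] [-2.15  0.58 -1.56]
tool ang -45.026041323547474
```

View pics/w5.png

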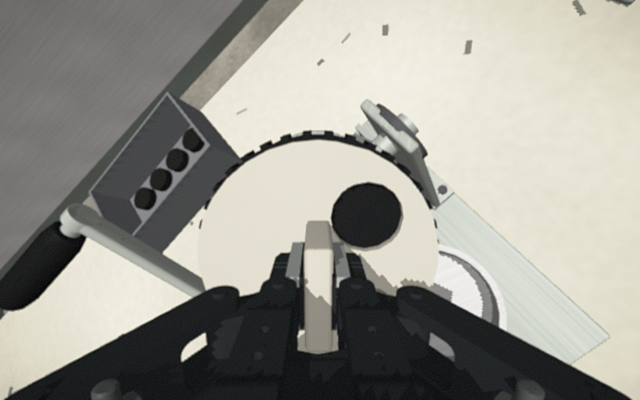

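Run:
```python
from s2 import *
r.set_gripper(1.0);print(r.current_t(),np.round(r.current_contact_force(),1))
r.move_linear(np.array(r.current_tool_pos())-zt*.13,vel=.2)
T=toolT(r);d=optics.get_image("wrist");np.savez("pics/w6.npz",T=T,**d);cv2.imwrite("pics/w6.png",d["pixels"][:,:,::-1])
t=optics.get_image("top");np.savez("pics/t6.npz",**t)
print(r.current_t(),r.current_tool_pos())
cv2.imwrite("pics/w6z.png",cv2.resize(d["pixels"][60:310,180:450,::-1],None,fx=2.4,fy=2.4,interpolation=cv2.INTER_CUBIC))
measure("pics/w6.npz",(180,60,450,300),3.15)
```

```text
10.175 [0.3 0.3 0.1]
11.075 [ 0.45377103 -0.04041749  0.35646114]
n [-0.5755 -0.0323  0.8172] tilt 35.20 yaw 3.21 10192
centre [ 0.5207 -0.037   0.2608] rad 0.0576
hole [345. 168.] 1071 r 0.0318 ang -89.56
hole [284.5 227.1] 77 r 0.0429 ang 89.92
```

View pics/w6z.png

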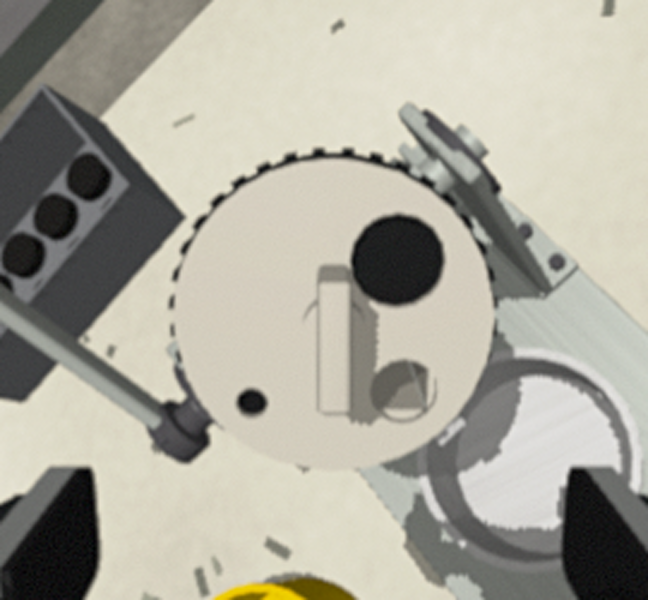

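The cap is set. The 34 mm hole sits at -89.6° and the 12 mm at +89.9° (ideal ∓90), so the 25 mm hole is on the window to within 0.5°, in line with the lug at zoom (452,432). Next is the crank.

```bash
cat > s3.py <<'E'
from m2 import *
from cell import r, optics
yaw=np.radians(3.15);S=R.from_euler('z',yaw).as_matrix();F=frame(yaw)
C=np.array([.5207,-.0368,.2609]);TR=C-F[:,2]*((C[2]-.19)/F[2,2])
def H(th,lat=.162):  # tool command for jar angle th
    a=np.radians(42)-th
    return TR+S@np.array([.115*np.sin(a),lat,.115*np.cos(a)])+[0,0,-.037]
def Q(s): # tool down, x along s*stand y
    x=s*S[:,1];z=np.array([0,0,-1.]);return R.from_matrix(np.c_[x,np.cross(z,x),z]).as_quat()
E
python3 - <<'E'
from s3 import *
print(TR,H(0),H(1.57))
for s in(1,-1):
    for p in (H(0)+[0,0,.11],H(0),H(.8),H(1.57)):
        q=r.inverse_kinematics(p,Q(s));print(s,None if q is None else np.round(q,3))
print(np.round(r.current_q(),3))
E
```

```text
[ 0.57026971 -0.03407201  0.19      ] [0.63820153 0.13191164 0.23846165] [0.47609646 0.12299046 0.23001805]
1 [ 0.132  0.459  1.177 -0.     1.506  0.077]
1 [ 0.132  0.521  1.342 -0.     1.28   0.077]
1 [ 0.144  0.338  1.543 -0.     1.261  0.089]
1 [ 0.158  0.231  1.783 -0.     1.127  0.103]
-1 None
-1 None
-1 None
-1 None
[-0.322 -0.248  2.066  0.307  0.771  1.819]
```

Run:
```python
from s3 import *
r.move_linear(np.array(r.current_tool_pos())+[-.02,0,.06],vel=.25)
r.move_to(H(0)+[0,0,.11],Q(1));print(r.current_t(),np.round(r.current_contact_force(),1))
T=toolT(r);d=optics.get_image("wrist");np.savez("pics/w7.npz",T=T,**d);cv2.imwrite("pics/w7.png",d["pixels"][:,:,::-1])
hc=TR+S@np.array([.115*np.sin(np.radians(42)),.156,.115*np.cos(np.radians(42))]);print("pred",proj(d,hc,T), proj(d,hc+S@[0,.036,0],T),proj(d,hc-S@[0,.036,0],T))
v,u=np.mgrid[0:250:2,150:500:2];uv=np.c_[u.ravel(),v.ravel()].astype(float);P=deproj(d,uv,T)
m=(d["pixels"][v.ravel(),u.ravel()].max(1)<60)&(P[:,2]>.25)&(P[:,2]<.31)
L=(P[m]-TR)@S;print(m.sum(),L.mean(0),np.percentile(L,[2,98],axis=0))
```

```text
13.0417 [-0.2  0.1  0.1]
pred [[317.24868329 218.71917327]] [[317.18961829 170.53593397]] [[317.30315412 263.22645004]]
609 [0.07682737 0.16474906 0.0947402 ] [[0.06576958 0.13696316 0.08865352]
 [0.08762317 0.19119281 0.09787548]]
```

View pics/w7.png

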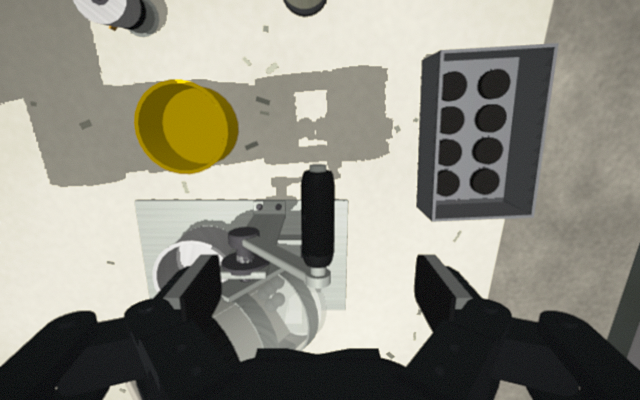

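The handle is exactly where predicted: x 76.8 mm against 77.0, top 97.9 mm against 98. Now I'll descend, grip lightly and swing.

Run:
```python
from s3 import *
r.move_linear(H(0)+[0,0,.015],vel=.15);r.move_linear(H(0),vel=.1)
print(r.current_t(),np.round(r.current_contact_force(),1))
r.set_gripper(0,30);print(r.current_t(),r.current_opening(),np.round(r.current_contact_force(),1))
if r.current_opening()>.2:
    for th in np.linspace(0,1.53,10)[1:]:
        r.move_linear(H(th),vel=.12);f=np.array(r.current_contact_force());print("%.2f"%th,r.current_t(),f.round(1),round(r.current_opening(),3))
        if np.linalg.norm(f)>60:break
    r.sleep(.5)
for n in("side","top"):
    d=optics.get_image(n);np.savez(f"pics/{n}8.npz",**d)
    b=(240,110,400,270) if n=="side" else (225,120,385,275)
    cv2.imwrite(f"pics/{n}8.png",cv2.resize(d["pixels"][b[1]:b[3],b[0]:b[2],::-1],None,fx=3.7,fy=3.7,interpolation=cv2.INTER_CUBIC))
```

```text
14.175 [0.  0.2 0.2]
14.7583 0.2798135458704016 [-0.7 -0.6  1.3]
0.17 15.075 [-2.6  0.1  4.3] 0.283
0.34 15.3917 [-4.2 -1.1  3.6] 0.283
0.51 15.7083 [-2.8 -0.1  3.7] 0.28
0.68 16.025 [-5.4 -0.9  4.6] 0.282
0.85 16.3417 [-4.5 -1.2  4.9] 0.279
1.02 16.6583 [-5.8 -0.3  3.8] 0.281
1.19 16.975 [-4.6 -1.4  3.4] 0.283
1.36 17.2917 [-5.1 -2.2 -0.1] 0.279
1.53 17.6083 [-2.4 -2.2 -2.4] 0.28
```

View pics/side8.png

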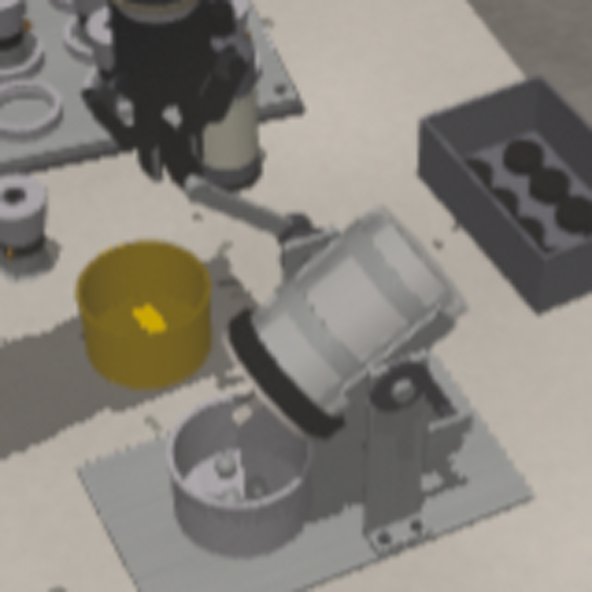

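View pics/top8.png

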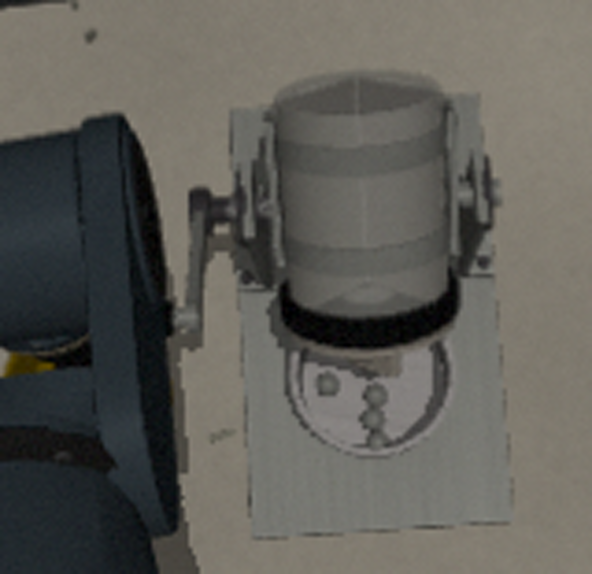

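The jar is tipped, and the top view shows four balls in the pot at zoom (327,383), (375,395), (372,418) and (376,438). I'll wait and look again for the fifth.

Run:
```python
from s3 import *
r.sleep(1.5)
im=[]
for n in("side","top"):
    d=optics.get_image(n);np.savez(f"pics/{n}9.npz",**d)
    b=(270,195,340,275) if n=="side" else (285,190,355,270)
    im.append(cv2.resize(d["pixels"][b[1]:b[3],b[0]:b[2],::-1],None,fx=5.5,fy=5.5,interpolation=cv2.INTER_CUBIC))
cv2.imwrite("pics/p9.png",np.hstack(im));print(r.current_t())
```

```text
19.8083
```

View pics/p9.png

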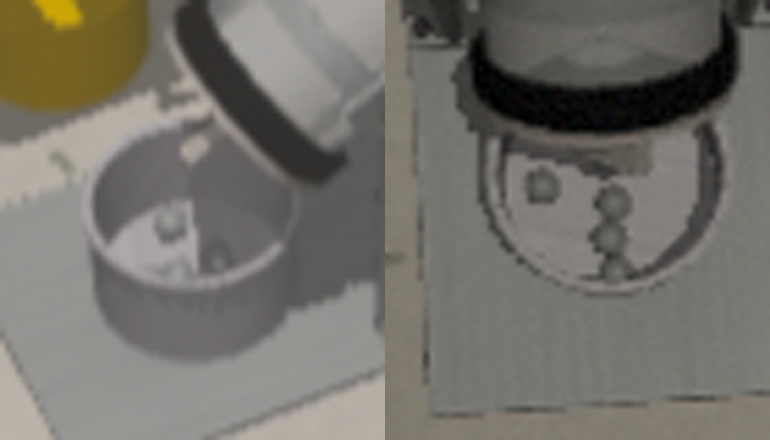

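Run:
```python
from s3 import *
r.move_linear(H(1.56),vel=.05);print(r.current_t(),np.round(r.current_contact_force(),1));r.sleep(.6)
d=optics.get_image("top");np.savez("pics/top9b.npz",**d)
for th in list(np.linspace(1.56,0,10)[1:])+[-.012]:
    r.move_linear(H(th),vel=.12 if th>0 else .06);f=np.array(r.current_contact_force());print("%.2f"%th,r.current_t(),f.round(1))
    if np.linalg.norm(f)>60:break
im=[]
for n in("side","top"):
    d=optics.get_image(n);np.savez(f"pics/{n}10.npz",**d)
    b=(250,165,360,275) if n=="side" else (265,155,375,265)
    im.append(cv2.resize(d["pixels"][b[1]:b[3],b[0]:b[2],::-1],None,fx=3.6,fy=3.6,interpolation=cv2.INTER_CUBIC))
cv2.imwrite("pics/p10.png",np.hstack(im));print(r.current_t())
```

```text
20.0583 [ 3.7 -5.3 -4.4]
1.39 21.025 [ 6.5 -4.1 -3.2]
1.21 21.3417 [ 7.4 -5.2 -5.2]
1.04 21.6583 [ 7.7 -4.3 -6.7]
0.87 21.975 [ 6.8 -3.  -8.1]
0.69 22.2917 [ 4.2 -4.1 -6.1]
0.52 22.6083 [ 4.8 -2.9 -5.9]
0.35 22.925 [ 3.7 -3.2 -4.9]
0.17 23.2417 [ 3.9 -2.8 -4. ]
0.00 23.725 [ 3.1 -3.2 -2.3]
-0.01 23.975 [-5.7 -4.1  5.5]
24.075
```

View pics/p10.png

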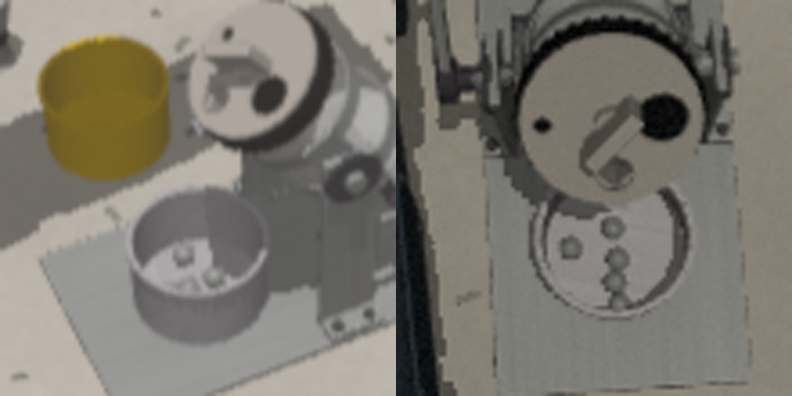

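All five balls are in the pot, at right-panel zoom (570,247), (612,227), (616,258), (616,282) and (618,302). I'll confirm the jar is on its rest, release and retreat.

Run:
```python
from s3 import *
for th in(-.02,-.03):
    r.move_linear(H(th),vel=.05);print(th,np.round(r.current_contact_force(),1))
    if np.linalg.norm(r.current_contact_force())>25:break
r.set_gripper(1.0);print(r.current_t(),np.round(r.current_contact_force(),1))
r.move_linear(np.array(r.current_tool_pos())+[0,0,.13],vel=.2)
T=toolT(r);d=optics.get_image("wrist");np.savez("pics/w11.npz",T=T,**d);cv2.imwrite("pics/w11.png",d["pixels"][:,:,::-1])
v,u=np.mgrid[0:250:2,150:500:2];uv=np.c_[u.ravel(),v.ravel()].astype(float);P=deproj(d,uv,T)
m=(d["pixels"][v.ravel(),u.ravel()].max(1)<60)&(P[:,2]>.25)&(P[:,2]<.31)
L=(P[m]-TR)@S;print("handle",m.sum(),L.mean(0),np.percentile(L,[2,98],axis=0))
# withdraw to see the cap with the top camera
q=np.array(r.current_q());q[0]+=.5;r.set_joints(q)
im=[]
for n in("side","top"):
    d=optics.get_image(n);np.savez(f"pics/{n}12.npz",**d)
    b=(240,110,350,275) if n=="side" else (225,120,375,275)
    im.append(cv2.resize(d["pixels"][b[1]:b[3],b[0]:b[2],::-1],(390,int(390*(b[3]-b[1])/(b[2]-b[0]))),interpolation=cv2.INTER_CUBIC)[:400])
    cv2.imwrite(f"pics/{n}12.png",d["pixels"][:,:,::-1])
cv2.imwrite("pics/p12.png",np.hstack(im));print(r.current_t())
t=dict(np.load("pics/top12.npz"))
F=frame(yaw)
dark=((t["pixels"].max(2)<40)*255).astype(np.uint8);n,lab,st,ce=cv2.connectedComponentsWithStats(dark)
for i in range(1,n):
    l=(onplane(t,ce[i][None],F[:,2],C)[0]-C)@F;rr=np.hypot(*l[:2])
    if rr<.05 and st[i,4]>6: print(ce[i],st[i,4],rr,np.degrees(np.arctan2(l[1],l[0])))
```

```text
-0.02 [-11.6  -4.2  11.3]
-0.03 [-20.   -5.6  17.1]
25.2 [ 0.2 -0.6 -0.3]
handle 594 [0.07712991 0.1618246  0.09443363] [[0.06562572 0.13055419 0.08752474]
 [0.08760185 0.19122298 0.09764601]]
27.375
[319.25       174.04022989] 348 0.036284097755456456 13.732316952323108
[338.77777778 187.14285714] 126 0.03348257114037462 -89.2707941559393
[305.4 189.5] 10 0.0419650989458545 90.02166963854583
```

View pics/p12.png

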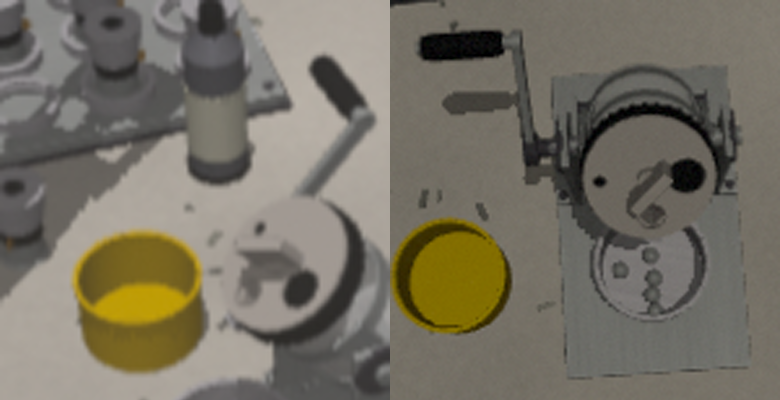

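View pics/top12.png

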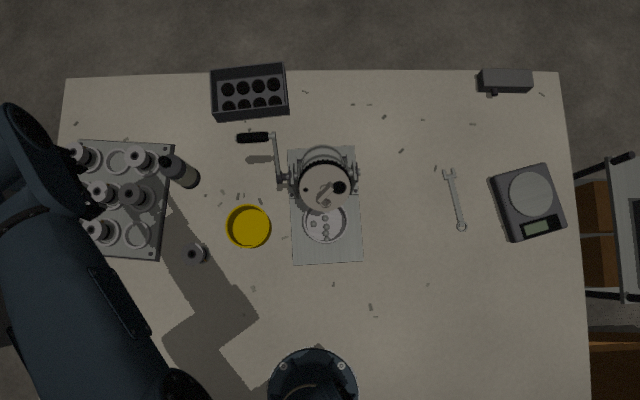

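Run:
```python
from cell import r
print(r.current_t(),r.current_contact_force(),r.current_tool_pos());r.hand_in()
```

```text
27.375 [-0.13483028  1.11906185 -0.41401827] [0.49955786 0.42177294 0.36416087]
the job is handed in; nothing more can be done
```

The job is handed in at 27.4 s. I turned the cap to the 25 mm hole, tipped the jar to about 1.56 rad so the balls ran out, swung it back onto its rest and let go.

**Last checks:**
- **Cap:** in the last top view the 34 mm and 12 mm holes stand at -89.3° and +90.0° (ideal ∓90°), so the middle hole is within about 1° of the window, in line with the lug.
- **Balls:** all five are visible in the aluminium pot.
- **Jar:** the crank handle is within 0.5 mm of where it started. The force rose to about 27 N when I pressed against the rest, and after letting go it was near zero.
- **Bench:** by eye, the pot, cartridge, transducer, wrench and yellow pot stand where they did in the first picture. I did not measure them.

**Disagreed:**
- **Tool frame:** my first grasp of the knob shut on nothing. The wrist and side cameras showed the fingertips about 40 mm further back than the stated tool frame says. I corrected for that along the tool axis, and every later grasp held.
- **Side force:** while the cap was turning, the side force rose to about 20 N, from a 1–2 mm centring error. That is well under the limits, and it dropped to zero on release.

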